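# Fit the charged cell in the push-to-open battery drawer of an examination lamp

### The arm

A 6-joint arm with a two-finger parallel gripper is mounted at the origin on a cart in front of the work surface, level with it; the furniture and walls round the work are solid. World frame = base frame: x ahead of the robot, y to its left, z up, the work surface at z = 0. Lengths are in m, angles in rad, forces in N, time in s.
With the tool pointing down it reaches from about 0.35 to 0.775 m from the base axis. Payload 7.3 kg.
Tool frame: the origin (TCP) lies on the centre line of the jaws, within the pads' length; the fingertips stand 17 mm ahead of it and the grasp point (between the pads) lies 2 mm behind it (robot.tip_extent is the distance from the TCP to the fingertips, in m); z points along the fingers, y is the line along which they close (so a half turn about z gives the same grasp; the last joint's range is limited). The gripper opens to 92 mm and grips with 3 to 60 N. Pads are 19 mm wide; open, the fingers measure 130 mm over their backs; the gripper's body (75 mm by 190 mm) begins 47 mm behind the grasp point.
Start: joints at [-0.146, 0.342, 1.524, -0, 1.275, -0.146], TCP at [0.525, 0, 0.244] pointing down, gripper open.
Joint ranges: [-2.53, 2.53], [-0.77, 2.02], [0.04, 2.7], [-1, 4.14], [0.28, 2.66], [-3.11, 3.11]. Speed limits (rad/s): [2.57, 2.57, 3.14, 3.14, 3.14, 3.14].

### API

Orientations are given as [roll, pitch, yaw] about the fixed x, y, z axes, in that order (R = Rz(yaw) Ry(pitch) Rx(roll)).
In Python, from cell import robot gives the robot as it stands.
- The arm moves only by the tool step_arm, never from a script. Its argument "motion" is a list of rows, each a list of 2 entries, a list of its own where there are three numbers: the shift along the tool's x, y, z in units of 60 mm (1.0 is 60 mm), then the turn about the tool's z in rad. In form: [[[x, y, z], spin], ...]. A call has 1 to 10 rows; each row is the pose to reach, as a shift and turn from the pose commanded when the call began, along the tool's axes at that moment; what a row does not reach only later rows make up. A row lasts 1/8 s, in which the tool goes at most 62.5 mm and 10.7 degrees, less where a joint would pass 70% of its speed; a pose out of reach is approached as far as the arm can. A call with a gripper value outside its range is refused whole. "hand" is the closure in counts, from 0 (fully open) to 255 (shut), set as the call begins (left out, the last holds). The fingers move at their own pace and stop on an object; "squeeze" is the grip in N (left out, the last holds). Time passes only in rows, so rows that repeat a pose let the fingers close. It gives the time, the measured TCP pose, the force, the opening and the grip force at its end, in the units of the state.
- robot.observe(): the state, without advancing time (a new reading comes with each control period).
- robot.read_camera(name): name is "scene" or "side" or "wrist"; returns a dict with "pixels" (420x560x3 uint8, red, green, blue), "intrinsics" (3x3 intrinsics, pixels), "xyz" and "rotation" of the camera in the world; the wrist camera has in their place "T_tool_cam" (4x4, takes a point from camera to tool coordinates, whose origin is the TCP and whose axes are the flange's). Camera axes: x right, y up, looking along -z (the intrinsics and any distortion apply to the point x, -y, -z); pixel columns grow to the right and rows downward; lengths in m; the calibration is good to about 2 mm. A picture is of the moment at which its call begins: read the wrist's pose just before it. There is no depth.
- robot.hand_in(): hands the job in; it is judged then, once.
The state is a dict: "time": time; "qpos": joint angles; "qvel": joint speeds; "joint_efforts": joint torques, N m; "tool_pos": TCP position; "tool_rot": TCP orientation; "contact_force": force on the tool from outside, world axes, zero at the start; "torque": the same for the moment, N m; "opening": finger opening in m; "grip_force": force on a finger pad.
Only numpy, scipy, OpenCV 4.12 (cv2) and the standard library are available. Lean on these libraries where they do the work, as an engineer would, in place of code of your own. Each camera call takes 0.05 s, during which the arm holds its last target. There are 200 camera calls.

### The job

Fit the charged cell from the sloping charger in the examination lamp. First move the black screw-lid can that stands before the lamp out of the drawer's way, upright on the worktop, so that the drawer never hits it; then press the latch button to let the hidden battery drawer spring out. Tuck the cell's flat end under the hood against the spring contact, tip the nub end down into the cradle, and push the drawer shut until it latches, leaving everything else on the worktop where it stands.

Things in the scene. Friction and masses are not known exactly. Their poses are not given: they have to be found in the camera images.
- lamp: fixed white base of the lamp, 135 deep (x) x 108 wide x 97 high. Origin on the worktop, 75 behind its front face; x points from the front into it, y left, z up. The front is upright to z=60 and holds the flush drawer front; then a fascia slopes back and up at 30 deg to x=-13, z=97, then a flat top. A goose-neck lamp stands on its back part (x about 40, y 25 to 100), 230 high.
- button_top (a point): centre of the top of the latch button, dark steel, 25 in diameter, mid-fascia at lamp-frame x=-50, y=0, z=88, 9.5 proud of its 39 wide collar. It presses square into the fascia, along (0.50, 0, -0.87) of the lamp frame; 8 travel, 1.2 N at first, 3.6 N at the bottom; the latch lets go after about 5. The button springs back.
- drawer (a joint): slide of the battery drawer, m: 0 shut and latched, 0.105 fully out (towards lamp -x). Released, a 2 to 4 N spring drives it right out within about a second. To shut it, push the front in against the spring (up to about 10 N near the end); it latches by itself at 0, can be pushed on to a stop at -0.004 and then springs back to 0. No handle.
- drawer_front (a point): centre of the flat outside face of the drawer front, which is 98 wide (y) and 48 high (lamp z 9 to 57), flush with the lamp's front when shut; it moves with the drawer.
- bay_seat (a point): where the cell's centre lies when seated: lamp x=-23.5 (less the drawer's travel), y=0, z=27; axes as the lamp's. From here: drawer floor z=-13; cradle ribs along x at y=+-12, tops z=-9; side walls y=+-45, tops z=-5; drawer front inner face x=-45.5, top z=30; back contact block face x=32.5, 26 wide, top z=5; relaxed tip of the spring contact x=-26.5, so the free gap is 59 for the 65 long cell.
- hood_edge (a point): middle of the lower edge of the hood over the spring contact, moving with the drawer, 21 above and 28.5 to lamp -x of bay_seat. The hood is 30 wide and 4 thick and reaches from here to the drawer front. The cell's flat end must go under it, nub end raised, and push the contact 8 to 10 mm in, so that the nub end can then tip down before the back block.
- spring_contact (a joint): travel of the sprung brass contact (a pin 12 in diameter at the front end of the bay, at bay_seat height), m: 0 relaxed, 0.006 with the cell seated, 0.011 fully in; 1.1 N at 0, 3.5 N fully in. It is pressed towards lamp -x, so the push holds the drawer on its open stop.
- charger: fixed grey charger, base 104 (x) x 50 (y), origin on the worktop under its centre. Its bed rises at 30 deg towards +x, 44 wide, 88 long, top edge 56 high, with a stop 30 wide, 18 above the bed at the low end. The cell lies on it, axis up the slope, between ribs 4 high at y=+-12. Stands left or right of the lamp; yaw varies.
- cell_center (a point): centre of the cell, a plain grey cylinder 26 in diameter, 65 long over all, 0.09 kg; x along its axis towards the small nub (positive) end. In the charger its flat end is down: centre at charger-frame x=-9.6, z=43.7, axis 30 deg above the horizontal towards charger +x.
- cell_nub (a point): tip of the cell's nub, a steel pip 10 in diameter, 2.5 long, at the end of the axis, 32.5 from the centre; it faces the lamp's back when seated.
- can_center (a point): centre of a black screw-lid can, 38 in diameter, 57 high, 0.11 kg, standing before the lamp in the drawer's way; z up.
- mug_center (a point): centre of a mug, 82 across, 94 high, handle reaching 80 from this point; stands on the side of the lamp where the charger is not.
- jar_center (a point): centre of a lidded stain jar, 58 in diameter, 97 high.
- coverslips_center (a point): centre of a small box, 34 x 34 x 22 high.
- dish_center (a point): centre of a petri dish, 62 in diameter, 15 high.
- carton_center (a point): centre of a small carton, 32 (x) x 82 (y) x 30 high.
- dropper_center (a point): centre of a dropper bottle, 34 in diameter, 102 high.
- eyepiece_center (a point): centre of a small black eyepiece standing on its barrel, 34 in diameter, 48 high, on the worktop before the lamp, to one side of the drawer's way.
Mind the look-alikes: they are no part of the job. What is shaped like the part that bears can_center but turquoise is not meant.

How it is judged:
By the outcome, as a careful person would: the job done as asked, in the order asked, and still so for the second after the job is handed in, with the robot touching nothing.
It also fails if it takes over 72 s, if anything falls off the work surface, if the arm or the gripper's body presses on something with over 40 N, if the wrist force passes 120 N, or if a joint passes its speed limit or range.

## Working session

There is one attempt and no reset: what is moved stays moved. The work goes in short steps, Python scripts to look and compute and a tool call to move; the robot and the scene stay as the last step left them, time stands still between calls to the robot, and variables do not carry over. Pictures are saved under pics/ and viewed, at most 10 in all, crops included, and the job is handed in when it is done.

Besides the shell and the picture viewer there is one more tool, called after ">>>" as a command line: name --argument value ..., lists and objects as JSON in quotes. step_arm: Moves the arm, as the interface text tells. Its arguments: {"type":"object","properties":{"motion":{"type":"array"},"hand":{"type":"number"},"squeeze":{"type":"number"}},"required":["motion"]}

```bash
mkdir -p pics; ls
python3 - <<'E'
from cell import robot
import cv2,pickle
d={}
for n in("scene","side","wrist"):
    c=robot.read_camera(n); d[n]=c
    cv2.imwrite(f"pics/{n}0.png",c["pixels"][:,:,::-1])
    print({k:v for k,v in c.items() if k!="pixels"})
d["st"]=robot.observe(); print(d["st"])
pickle.dump(d,open("d0.pkl","wb"))
E
```

```text
pics
{'intrinsics': array([[501.80122812,   0.        , 286.26670227],
       [  0.        , 501.80122812, 210.51355174],
       [  0.        ,   0.        ,   1.        ]]), 'xyz': array([-0.4282719 , -0.66870714,  0.83174385]), 'rotation': array([ 1.00870542e+00, -5.08764453e-04, -9.93642480e-01])}
{'intrinsics': array([[450.19516   ,   0.        , 285.24281214],
       [  0.        , 450.19516   , 211.74850776],
       [  0.        ,   0.        ,   1.        ]]), 'xyz': array([-0.18248179, -0.09024243,  1.41434196]), 'rotation': array([ 0.51461861, -0.00174545, -1.49597221])}
{'intrinsics': array([[332.82490229,   0.        , 277.99492302],
       [  0.        , 332.82490229, 209.76409373],
       [  0.        ,   0.        ,   1.        ]]), 'T_tool_cam': array([[ 4.30693729e-04,  9.61318865e-01,  2.75437569e-01,
         7.36370669e-02],
       [ 9.99999723e-01, -5.81251035e-04,  4.64983682e-04,
         1.65556315e-03],
       [ 6.07095957e-04,  2.75437293e-01, -9.61318849e-01,
        -1.41547190e-01],
       [ 0.00000000e+00,  0.00000000e+00,  0.00000000e+00,
         1.00000000e+00]])}
{'time': 0.15, 'qpos': array([-1.45960542e-01,  3.42570559e-01,  1.52478660e+00, -1.81015058e-05,
        1.27538284e+00, -1.46026937e-01]), 'qvel': array([-7.60251203e-04, -4.00578149e-03, -4.14526045e-03,  5.94823969e-05,
       -2.37271895e-04,  4.96443664e-04]), 'joint_efforts': array([ 7.52666965e-04, -4.31470585e+01, -2.44352603e+01,  7.18239485e-02,
        5.38185902e-02, -1.32920518e-04]), 'tool_pos': array([5.24723413e-01, 7.83640835e-05, 2.43204340e-01]), 'tool_rot': array([-3.14045500e+00, -1.49820946e-04,  1.57086792e+00]), 'contact_force': array([-0.13450875,  0.37347255,  0.01907722]), 'torque': array([-0.00691443, -0.01579389,  0.02528013]), 'grip_force': 0.0, 'opening': 0.09166856152586067}
```

View pics/scene0.png

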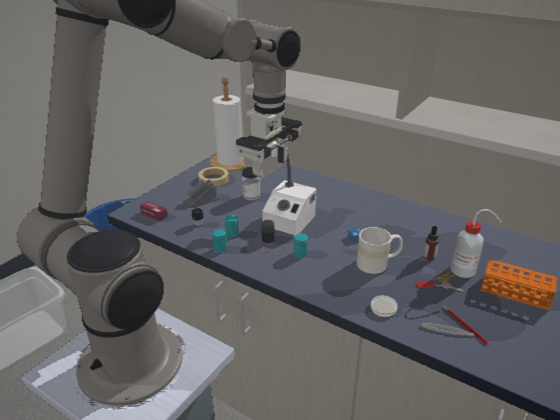

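View pics/side0.png

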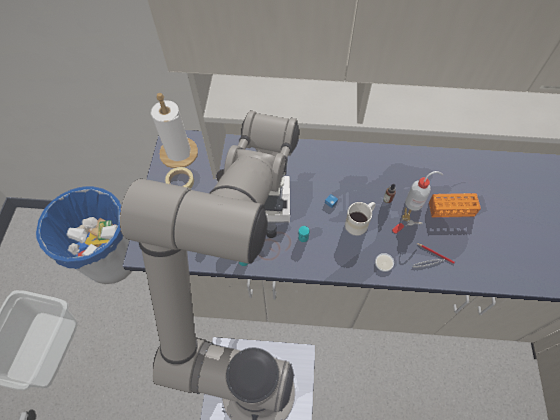

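View pics/wrist0.png

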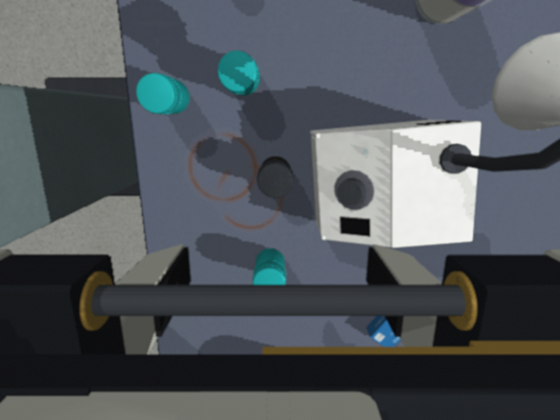

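Scene: the lamp is at (290,207), with its button at (284,205). One black cylinder stands before it at (268,231), with turquoise look-alikes at (219,241), (232,226) and (301,245). Another small dark item is at (197,216), the charger is probably at (205,190), and the mug is on the right at (374,250). The black one at (268,231) fits "before the lamp"; I'll confirm it in an enlarged crop.

```bash
cat > h.py <<'E'
import numpy as np, cv2, pickle
from scipy.spatial.transform import Rotation as R
def cam(c, st=None):
    if "T_tool_cam" in c:
        T=np.eye(4);T[:3,:3]=R.from_euler("xyz",st["tool_rot"]).as_matrix();T[:3,3]=st["tool_pos"]
        T=T@c["T_tool_cam"]; return c["intrinsics"],T[:3,:3],T[:3,3]
    return c["intrinsics"],R.from_euler("xyz",c["rotation"]).as_matrix(),np.array(c["xyz"])
def ray(C,uv):
    K,Rm,t=C; d=np.linalg.inv(K)@[uv[0],uv[1],1]; d=d*[1,-1,-1]; return t,Rm@d
def at(C,uv,z):
    t,d=ray(C,uv); return t+d*(z-t[2])/d[2]
def proj(C,p):
    K,Rm,t=C; q=(np.atleast_2d(p)-t)@Rm; q=q*[1,-1,-1]; q=q@K.T; return q[:,:2]/q[:,2:]
E
python3 - <<'E'
from h import *
d=pickle.load(open("d0.pkl","rb"))
s=d["scene"]["pixels"][150:265,130:330,::-1]
cv2.imwrite("pics/crop1.png",cv2.resize(s,None,fx=4,fy=4,interpolation=cv2.INTER_CUBIC))
W=cam(d["wrist"],d["st"]);S=cam(d["scene"])
for n,uv,z in [("front top L",(313,130),.06),("front top R",(320,238),.06),("topfront L",(388,127),.097),("topfront R",(392,246),.097),("back L",(480,122),.097),("back R",(474,240),.097),("button",(355,189),.088),("can top",(275,178),.057)]: print(n,at(W,uv,z).round(4))
for n,uv,z in [("can top S",(268,224),.057),("dark",(197,211),.048),("button S",(284,205),.088)]: print(n,at(S,uv,z).round(4))
E
```

```text
front top L [0.5592 0.0595 0.06  ]
front top R [ 0.5697 -0.0498  0.06  ]
topfront L [0.6183 0.0636 0.097 ]
topfront R [ 0.6319 -0.0436  0.097 ]
back L [0.6948 0.0677 0.097 ]
back R [ 0.7069 -0.0375  0.097 ]
button [0.5962 0.0085 0.088 ]
can top [0.523  0.0128 0.057 ]
can top S [0.5161 0.0063 0.057 ]
dark [0.4698 0.2272 0.048 ]
button S [ 0.5825 -0.0034  0.088 ]
```

View pics/crop1.png

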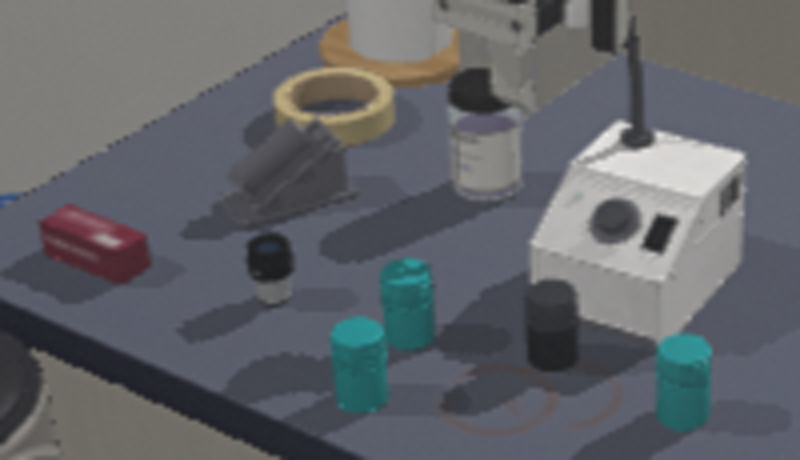

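The crop confirms it: the black screw-lid can is at crop (552,325), directly before the lamp. The eyepiece is at (270,268), the charger with the cell at (290,175) and the jar at (487,140). Next I'll refine the can by matching its silhouette and get the look-alike positions.

```bash
cat >> h.py <<'E'
from scipy.optimize import minimize
def cyl(r,z0,z1,n=40):
    a=np.linspace(0,2*np.pi,n); c=np.c_[r*np.cos(a),r*np.sin(a)]
    return np.r_[np.c_[c,0*a+z0],np.c_[c,0*a+z1]]
def fit(C,mask,p0,pts):
    "xy of a body (pts about its foot) whose silhouette best overlaps the mask"
    def cost(p):
        h=cv2.convexHull(proj(C,pts+[p[0],p[1],0]).astype(np.float32))
        m=np.zeros([s*4 for s in mask.shape],np.uint8); cv2.fillConvexPoly(m,np.round(h*4+1.5).astype(np.int32),1)
        m=cv2.resize(m.astype(np.float32),mask.shape[::-1],interpolation=cv2.INTER_AREA)
        return 1-np.minimum(m,mask).sum()/np.maximum(m,mask).sum()
    r=minimize(cost,p0,method="Nelder-Mead",options=dict(initial_simplex=np.array(p0)+[[0,0],[.008,0],[0,.008]],xatol=2e-4))
    return r.x.round(4),round(r.fun,3)
def blob(m,uv):
    n,l=cv2.connectedComponents(m.astype(np.uint8)); v=l[uv[1],uv[0]]
    return (l==v).astype(np.float32) if v else None
E
python3 - <<'E'
from h import *
d=pickle.load(open("d0.pkl","rb"))
W=cam(d["wrist"],d["st"]);S=cam(d["scene"])
w=d["wrist"]["pixels"].astype(int);s=d["scene"]["pixels"].astype(int)
print(w[178,255:300:3].tolist()); print(w[150:210:4,275].tolist())
for t in(35,45,55):
    b=blob(w.max(2)<t,(275,180)); 
    if b is not None: print("can W",t,b.sum(),fit(W,b,[.521,.011],cyl(.019,0,.057)))
    b=blob(s.max(2)<t,(268,232)); 
    if b is not None: print("can S",t,b.sum(),fit(S,b,[.521,.011],cyl(.019,0,.057)))
for uv in[(238,75),(160,95),(270,270)]:
    b=blob((w[...,1]-w[...,0]>50),uv); print("turq W",b.sum(),fit(W,b,at(W,uv,.05)[:2],cyl(.019,0,.057)))
for uv in[(219,241),(232,228),(301,245)]:
    b=blob((s[...,1]-s[...,0]>40),uv); print("turq S",b.sum(),fit(S,b,at(S,uv,.03)[:2],cyl(.019,0,.057)))
for n,uv,z in [("chg low",(187,204),.0),("chg right",(217,199),0),("chg top",(211,181),.056),("jar",(250,175),.097),("carton",(153,211),.015),("dish",(384,307),.015),("mug",(374,237),.094),("cov",(354,234),.01)]: print(n,at(S,uv,z).round(3))
E
```

```text
[[66, 61, 65], [43, 45, 48], [49, 53, 56], [48, 51, 56], [48, 51, 55], [49, 52, 56], [48, 51, 56], [51, 53, 58], [52, 55, 59], [52, 56, 60], [51, 54, 58], [52, 56, 59], [56, 60, 63], [50, 53, 61], [57, 61, 71]]
[[63, 69, 79], [65, 70, 81], [22, 21, 18], [32, 35, 38], [52, 55, 59], [49, 53, 57], [50, 52, 57], [51, 54, 58], [55, 58, 61], [52, 54, 58], [50, 52, 55], [51, 54, 58], [48, 51, 58], [63, 65, 75], [65, 68, 76]]
can S 55 166.0 (array([0.5218, 0.0122]), np.float64(0.467))
turq W 1443.0 (array([0.4891, 0.111 ]), np.float64(0.116))
turq W 1735.0 (array([0.4121, 0.0922]), np.float64(0.107))
turq W 1003.0 (array([ 0.5157, -0.0976]), np.float64(0.323))
turq S 554.0 (array([0.4111, 0.0944]), np.float64(0.491))
turq S 554.0 (array([0.4863, 0.1164]), np.float64(0.558))
turq S 295.0 (array([ 0.5151, -0.1007]), np.float64(0.121))
chg low [0.539 0.337 0.   ]
chg right [0.615 0.277 0.   ]
chg top [0.621 0.301 0.056]
jar [0.661 0.174 0.097]
carton [0.434 0.377 0.015]
dish [ 0.429 -0.384  0.015]
mug [ 0.569 -0.286  0.094]
cov [ 0.665 -0.188  0.01 ]
```

>>> step_arm --motion '[[[0.1,0,0.4],-0.18],[[0.21,-0.04,0.8],-0.36],[[0.21,-0.04,1.2],-0.54],[[0.21,-0.04,1.5],-0.72],[[0.21,-0.04,1.5],-0.9],[[0.21,-0.04,1.5],-1.08],[[0.21,-0.04,1.5],-1.26],[[0.21,-0.04,1.5],-1.42],[[0.21,-0.04,1.5],-1.57],[[0.21,-0.04,1.5],-1.57]]' --hand 0 --squeeze 15

```text
time: 1.4
tool_pos: [0.5225, 0.0126, 0.1536]
tool_rot: [3.142, -0.0, 3.139]
contact_force: [0.1, -0.2, 0.4]
opening: 0.0918
grip_force: 0.0
```

Run:
```python
from h import *
from cell import robot
st=robot.observe(); c=robot.read_camera("wrist")
print(st["time"],st["tool_pos"],st["tool_rot"],st["qpos"])
cv2.imwrite("pics/w1.png",c["pixels"][:,:,::-1]); pickle.dump((st,c),open("w1.pkl","wb"))
```

```text
1.4 [0.52250307 0.01264168 0.15356214] [ 3.14151297e+00 -3.31900437e-04  3.13941960e+00] [-1.22535213e-01  4.28963037e-01  1.66060840e+00  4.51956350e-05
  1.05236028e+00 -1.69118088e+00]
```

View pics/w1.png

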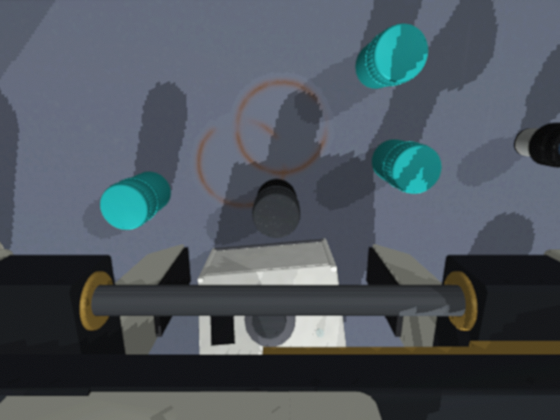

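The can's lid is at (277,211), centred between the fingers (the column is about 278). Turquoise cans are at (130,203), (407,165) and (395,55), clear of the fingers.

Run:
```python
from h import *
st,c=pickle.load(open("w1.pkl","rb")); C=cam(c,st)
for uv in[(277,211),(253,211),(301,211)]: print(at(C,uv,.057).round(4))
print("lamp front top edge",at(C,(206,272),.06).round(4),at(C,(336,264),.06).round(4), "foot",at(C,(327,240),0),at(C,(213,250),0))
print("turq",at(C,(127,206),.057),at(C,(415,168),.057),at(C,(402,52),.057))
```

```text
[0.5189 0.0113 0.057 ]
[ 0.5188 -0.0066  0.057 ]
[0.5189 0.0292 0.057 ]
lamp front top edge [ 0.5672 -0.0439  0.06  ] [0.5606 0.0567 0.06  ] foot [0.56410645 0.05841282 0.        ] [ 0.57408896 -0.05010289  0.        ]
turq [ 0.51479776 -0.09992503  0.057     ] [0.48689314 0.11055068 0.057     ] [0.41051613 0.09351103 0.057     ]
```

>>> step_arm --motion '[[[0.03,0,0.7],0],[[0.03,0,1.4],0],[[0.03,0,1.88],0],[[0.03,0,1.88],0]]'

```text
time: 1.95
tool_pos: [0.5193, 0.0128, 0.0391]
tool_rot: [3.141, -0.005, 3.138]
contact_force: [-0.6, -0.8, 0.9]
opening: 0.0917
grip_force: 0.0
```

>>> step_arm --motion '[[[0,0,0],0],[[0,0,0],0],[[0,0,0],0],[[0,0,0],0],[[0,0,0],0],[[0,0,0],0]]' --hand 255 --squeeze 15

```text
time: 2.7
tool_pos: [0.5209, 0.0125, 0.041]
tool_rot: [-3.141, 0.0, 3.141]
contact_force: [0.6, 0.0, -1.0]
opening: 0.0373
grip_force: 15.0
```

>>> step_arm --motion '[[[0,0,-0.5],0],[[0.2,0,-1.2],0],[[0.7,-0.3,-1.4],0],[[1.18,-0.8,-1.4],0],[[1.18,-1.4,-1.4],0],[[1.18,-2.0,-1.4],0],[[1.18,-2.38,-1.3],0],[[1.18,-2.38,-0.7],0],[[1.18,-2.38,-0.2],0],[[1.18,-2.38,-0.02],0]]'

```text
time: 3.95
tool_pos: [0.4488, -0.1298, 0.0406]
tool_rot: [3.14, -0.003, 3.141]
contact_force: [-2.5, -5.6, 16.0]
opening: 0.0374
grip_force: 15.0
```

>>> step_arm --motion '[[[0,0,0.015],0],[[0,0,0.015],0],[[0,0,0.015],0]]'

```text
time: 4.32
tool_pos: [0.4503, -0.1301, 0.0419]
tool_rot: [-3.141, 0.001, 3.141]
contact_force: [0.3, -0.2, -1.3]
opening: 0.0374
grip_force: 15.0
```

>>> step_arm --motion '[[[0,0,0],0],[[0,0,0],0],[[0,0,0],0],[[0,0,0],0],[[0,0,-0.5],0],[[0,0,-1.2],0],[[0,0,-2.0],0],[[0,0,-2.4],0]]' --hand 0

```text
time: 5.32
tool_pos: [0.4506, -0.1304, 0.1878]
tool_rot: [-3.14, 0.003, 3.141]
contact_force: [0.9, 0.6, -0.2]
opening: 0.0921
grip_force: 0.0
```

>>> step_arm --motion '[[[-0.3,0.5,-0.3],0],[[-0.8,1.1,-0.6],0],[[-1.3,1.7,-1.0],0],[[-1.8,2.37,-1.04],0],[[-1.8,2.37,-1.04],0],[[-1.8,2.37,-1.04],0]]' --hand 255 --squeeze 20

```text
time: 6.08
tool_pos: [0.5574, 0.0118, 0.2471]
tool_rot: [-3.141, -0.001, 3.141]
contact_force: [-0.3, -1.0, 0.1]
opening: 0.0368
grip_force: 0.0
```

Run:
```python
from h import *
from cell import robot
st=robot.observe(); c=robot.read_camera("wrist")
print(st["time"],st["tool_pos"],st["tool_rot"])
cv2.imwrite("pics/w2.png",c["pixels"][:,:,::-1]); pickle.dump((st,c),open("w2.pkl","wb"))
```

```text
6.075 [0.55742496 0.01183971 0.24710191] [-3.14130941e+00 -1.41589869e-03  3.14131628e+00]
```

View pics/w2.png

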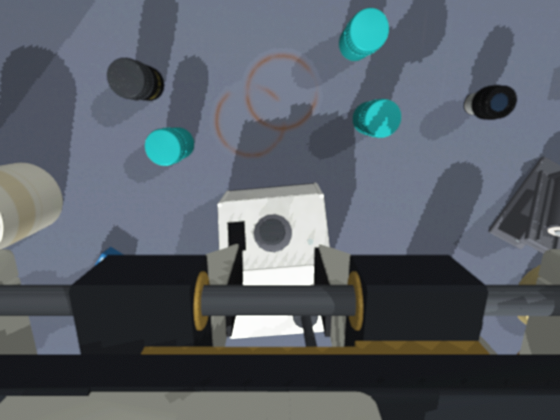

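The can now stands upright at (128,78), clear of the drawer's way. The lamp's front is at rows 185–205, the button at (272,232), the eyepiece at (492,102), and the charger's edge at (530,210). I'll fit the lamp pose by silhouette.

```bash
cat >> h.py <<'E'
def fit3(C,mask,roi,p0,pts,d=(.008,.008,.08)):
    "x,y,yaw of a convex body by silhouette overlap inside roi (row/col slices)"
    def cost(p):
        q=pts@R.from_euler("z",p[2]).as_matrix().T+[p[0],p[1],0]
        h=cv2.convexHull(proj(C,q).astype(np.float32))
        m=np.zeros([s*4 for s in mask.shape],np.uint8); cv2.fillConvexPoly(m,np.round(h*4+1.5).astype(np.int32),1)
        m=cv2.resize(m.astype(np.float32),mask.shape[::-1],interpolation=cv2.INTER_AREA)[roi]; k=mask[roi]
        return 1-np.minimum(m,k).sum()/np.maximum(m,k).sum()
    p0=np.array(p0,float)
    r=minimize(cost,p0,method="Nelder-Mead",options=dict(initial_simplex=np.vstack([p0,p0+np.diag(d)]),xatol=1e-4,fatol=1e-5))
    return r.x.round(4),round(r.fun,4)
LAMP=np.array([[x,y,z] for y in(-.054,.054) for x,z in((-.075,0),(-.075,.06),(-.013,.097),(.06,.097),(.06,0))])
E
python3 - <<'E'
from h import *
st,c=pickle.load(open("w2.pkl","rb")); C=cam(c,st); w=c["pixels"].astype(int)
print(w[200:260:6,272].tolist(), w[190,200:240:5].tolist())
for t in (110,135):
    m=blob(w.min(2)>t,(270,205)); 
    roi=np.s_[150:240,150:400]
    cs,_=cv2.findContours(m.astype(np.uint8),cv2.RETR_EXTERNAL,cv2.CHAIN_APPROX_NONE)
    mm=np.zeros_like(m,np.uint8); cv2.drawContours(mm,cs,-1,1,-1); print(t,mm[roi].sum(),fit3(C,mm.astype(np.float32),roi,[.64,.012,.1],LAMP))
print("button",at(C,(272,232),.088))
print("can top",at(C,(126,78),.057),"eyepiece",at(C,(497,101),.048))
st,c=pickle.load(open("d0.pkl","rb"))["st"],pickle.load(open("d0.pkl","rb"))["wrist"]; C=cam(c,st); w=c["pixels"].astype(int)
m=(w.min(2)>110).astype(np.uint8); m=blob(m,(430,200)); cs,_=cv2.findContours(m.astype(np.uint8),cv2.RETR_EXTERNAL,cv2.CHAIN_APPROX_NONE)
mm=np.zeros_like(m,np.uint8); cv2.drawContours(mm,cs,-1,1,-1); roi=np.s_[100:244,290:420]; print("start view",fit3(C,mm.astype(np.float32),roi,[.64,.012,.1],LAMP))
E
```

```text
[[215, 217, 213], [216, 218, 214], [216, 217, 213], [75, 77, 83], [62, 68, 72], [65, 70, 75], [66, 70, 75], [72, 77, 82], [112, 114, 123], [233, 234, 231]] [[114, 122, 141], [114, 121, 140], [114, 122, 141], [115, 123, 141], [114, 122, 140], [112, 120, 136], [88, 92, 98], [95, 97, 99]]
110 15090 (array([0.6417, 0.0096, 0.0858]), np.float64(0.6607))
135 5140 (array([0.6437, 0.01  , 0.0949]), np.float64(0.072))
button [0.59270894 0.00547844 0.088     ]
can top [ 0.45181429 -0.13033455  0.057     ] eyepiece [0.47178499 0.22454672 0.048     ]
start view (array([0.6455, 0.0095, 0.0914]), np.float64(0.0116))
```

>>> step_arm --motion '[[[-0.2,-0.06,0.7],-0.09],[[-0.35,-0.11,1.4],-0.09],[[-0.35,-0.11,2.0],-0.09],[[-0.35,-0.11,2.2],-0.09],[[-0.35,-0.11,2.2],-0.09]]' --hand 255

```text
time: 6.75
tool_pos: [0.5787, 0.0047, 0.1157]
tool_rot: [3.142, -0.001, -3.053]
contact_force: [0.1, -0.5, 0.2]
opening: 0.0006
grip_force: 0.0
```

>>> step_arm --motion '[[[-0.05,0,0.087],0],[[-0.1,0,0.174],0],[[-0.125,0,0.217],0],[[-0.15,0,0.26],0],[[-0.15,0,0.26],0]]'

```text
time: 7.38
tool_pos: [0.5883, 0.0062, 0.1007]
tool_rot: [-3.141, 0.001, -3.052]
contact_force: [-2.3, 0.0, 5.5]
opening: 0.0003
grip_force: 2.9
```

>>> step_arm --motion '[[[0.1,0,-0.3],0],[[0.3,0,-1.0],0],[[0.5,0,-1.8],0],[[0.6,0,-2.5],0],[[0.6,0,-2.5],0]]' --hand 80

```text
time: 8.0
tool_pos: [0.5531, 0.0028, 0.2547]
tool_rot: [-3.14, 0.008, -3.052]
contact_force: [-0.6, -0.1, -0.3]
opening: 0.046
grip_force: 0.0
```

Run:
```python
from h import *
from cell import robot
st=robot.observe(); c=robot.read_camera("wrist")
print(st["time"],st["tool_pos"],st["tool_rot"],st["qpos"][5],st["opening"])
cv2.imwrite("pics/w3.png",c["pixels"][:,:,::-1]); pickle.dump((st,c),open("w3.pkl","wb"))
```

```text
8.0 [0.55309691 0.00283127 0.25474393] [-3.13977875  0.00810459 -3.05227947] -1.7935731273711408 0.04604368852644996
```

View pics/w3.png

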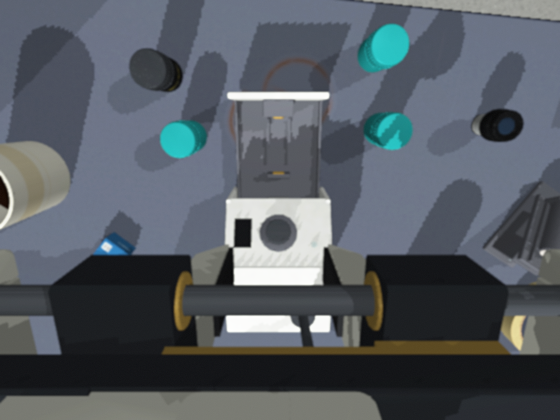

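The drawer is fully out: its front is at row 95 (columns 229–328), the hood at (278,108), the ribs at columns 267 and 290, and the back contact at (277,173). Nothing was hit. Next I'll look at the charger from above.

>>> step_arm --motion '[[[-0.1,0.6,0],0],[[-0.2,1.4,0],0],[[-0.3,2.3,0],0],[[-0.4,3.2,0],0],[[-0.5,4.0,0],0],[[-0.6,4.6,0],0],[[-0.6,4.75,0],0],[[-0.6,4.75,0],0],[[-0.6,4.75,0],0]]'

```text
time: 9.18
tool_pos: [0.5627, 0.2887, 0.2498]
tool_rot: [-3.141, -0.001, -3.054]
contact_force: [-0.2, 0.2, 0.4]
opening: 0.0628
grip_force: 0.0
```

Run:
```python
from h import *
from cell import robot
st=robot.observe(); c=robot.read_camera("wrist")
print(st["time"],st["tool_pos"],st["tool_rot"],st["qpos"][5],st["opening"])
cv2.imwrite("pics/w4.png",c["pixels"][:,:,::-1]); pickle.dump((st,c),open("w4.pkl","wb"))
st,c=pickle.load(open("w3.pkl","rb")); C=cam(c,st)
L=R.from_euler("z",.093).as_matrix(); O=np.array([.644,.010,0])
for n,p in dict(frontL=(-.18,.049,.057),frontR=(-.18,-.049,.057),hoodedge=(-.157,0,.048),hoodL=(-.157,.015,.052),hoodR=(-.157,-.015,.052),blocktopL=(-.096,.013,.032),blockR=(-.096,-.013,.032),lampL=(-.075,.054,.06),lampR=(-.075,-.054,.06)).items(): print(n,proj(C,O+L@np.array(p)).round(1))
```

```text
9.175 [0.56265402 0.28868455 0.24979197] [-3.14093940e+00 -6.11857631e-04 -3.05368262e+00] -1.3054591436171115 0.0627824609280501
frontL [[328.3  95.2]]
frontR [[226.6  95.6]]
hoodedge [[277.5 119.9]]
hoodL [[292.6 120. ]]
hoodR [[262.5 120.1]]
blocktopL [[289.5 176.6]]
blockR [[266.  176.7]]
lampL [[329.5 201.4]]
lampR [[226.1 201.7]]
```

View pics/w4.png

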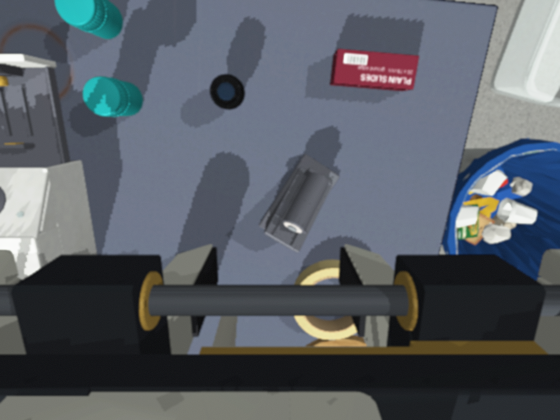

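Cell in the charger: nub at (291,228), flat end near (318,172); the eyepiece is at (228,91) and the carton at (375,70). The lamp model reprojects to within 1–2 px. Next I'll fit the charger and cell.

Run:
```python
from h import *
st,c=pickle.load(open("w4.pkl","rb")); C=cam(c,st); w=c["pixels"].astype(int)
sub=w[215:245,275:310]; br=sub.min(2)
ys,xs=np.where(br>150); print("nub px",xs.mean()+275,ys.mean()+215,len(xs))
nub=(xs.mean()+275,ys.mean()+215); N=at(C,nub,.06)
print("nub",N,"flat?",at(C,(317,172),.0275))
ch=w[...,2]-w[...,0]
print(ch[200,240:350:6].tolist(),w[200,240:350:6,1].tolist())
a=np.linspace(0,2*np.pi,24); ca=np.deg2rad(30); ax=np.array([np.cos(ca),0,np.sin(ca)]); nn=np.array([-np.sin(ca),0,np.cos(ca)])
ctr=np.array([-.0096,0,.0437])
ring=lambda s:ctr+s*ax+.013*(np.cos(a)[:,None]*nn+np.sin(a)[:,None]*np.array([0,1,0]))
P=np.vstack([[[x,y,0] for x in(-.052,.052) for y in(-.025,.025)],[[.0377,y,.056] for y in(-.022,.022)],[[-.0385,y,.012] for y in(-.022,.022)],ring(-.0325),ring(.03)])
for t in(8,12,16):
    m=blob((ch<t)&(w.max(2)<140),(305,200)); 
    if m is None: continue
    m=cv2.morphologyEx(m,cv2.MORPH_OPEN,np.ones((3,3))); m=blob(cv2.morphologyEx(m,cv2.MORPH_CLOSE,np.ones((9,9)))>0,(305,200)); roi=np.s_[140:252,240:350]
    ys,xs=np.where(m>0)
    r=fit3(C,m,roi,[.575,.275,-.4],P); print(t,m[roi].sum(),xs.min(),xs.max(),ys.min(),ys.max(),r)
    x,y,ps=r[0]; L=R.from_euler("z",ps).as_matrix(); p=lambda q:(np.array([x,y,0])+L@q)
    print(" cell",p(ctr).round(4),"nub",p(ctr+.0325*ax).round(4),proj(C,p(ctr+.0325*ax)).round(1))
```

```text
nub px 292.8738738738739 226.86486486486487 111
nub [0.60186587 0.30704338 0.06      ] flat? [0.54700005 0.32961386 0.0275    ]
[17, 26, 25, 26, 23, 23, 7, 7, 6, 6, 7, 9, 9, 9, 14, 27, 26, 26, 26] [83, 122, 121, 121, 103, 104, 70, 69, 71, 55, 78, 92, 101, 93, 110, 122, 121, 121, 121]
12 3632.0 261 332 155 249 (array([ 0.5873,  0.3134, -0.4852]), np.float64(0.0894))
 cell [0.5788 0.3179 0.0437] nub [0.6037 0.3048 0.06  ] [[290.5 228.3]]
16 3925.0 260 337 154 249 (array([ 0.5864,  0.3129, -0.4552]), np.float64(0.0371))
 cell [0.5778 0.3171 0.0437] nub [0.6031 0.3047 0.06  ] [[290.6 227.7]]
```

>>> step_arm --motion '[[[-0.1,0.2,0.3],0.15],[[-0.29,0.46,0.9],0.3],[[-0.29,0.46,1.6],0.45],[[-0.29,0.46,2.2],0.55],[[-0.29,0.46,2.3],0.55],[[-0.29,0.46,2.3],0.55]]' --hand 80

```text
time: 9.98
tool_pos: [0.5781, 0.3186, 0.113]
tool_rot: [3.141, 0.001, 2.682]
contact_force: [0.2, -0.9, 1.4]
opening: 0.0632
grip_force: 0.0
```

Run:
```python
from h import *
from cell import robot
st=robot.observe(); c=robot.read_camera("wrist")
print(st["time"],st["tool_pos"],st["tool_rot"],st["qpos"][5],st["opening"])
cv2.imwrite("pics/w5.png",c["pixels"][:,:,::-1]); pickle.dump((st,c),open("w5.pkl","wb"))
C=cam(c,st); L=R.from_euler("z",-.46).as_matrix(); ctr=np.array([.5775,.318,.0437])
for s in(-.0325,0,.0325): print(proj(C,ctr+L@np.array([s*.866,0,s*.5])).round(0))
```

```text
9.975 [0.57813804 0.3185939  0.11302692] [3.14086483e+00 7.96759681e-04 2.68185008e+00] -0.7232847529709694 0.06315109507467621
[[277. 181.]]
[[277. 227.]]
[[276. 276.]]
```

View pics/w5.png

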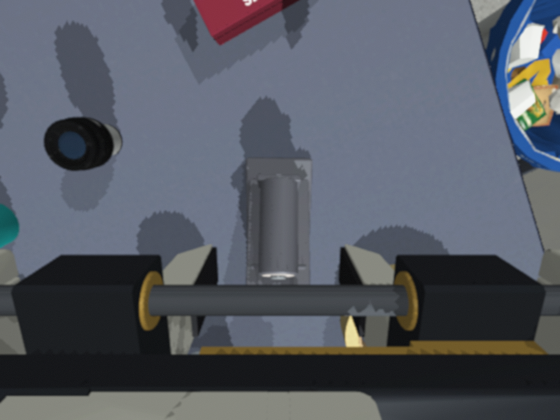

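The cell lies straight between the fingers: columns 258–298, flat end at row 178, nub end at row 276, as predicted. Descending to grip.

>>> step_arm --motion '[[[0,0,0.4],0],[[0,0,0.75],0],[[0,0,0.93],0],[[0,0,0.93],0],[[0,0,0.93],0]]'

```text
time: 10.65
tool_pos: [0.5783, 0.3194, 0.0576]
tool_rot: [3.14, 0.002, 2.681]
contact_force: [0.3, 0.7, 0.2]
opening: 0.0629
grip_force: 0.0
```

>>> step_arm --motion '[[[0,0,0],0],[[0,0,0],0],[[0,0,0],0],[[0,0,0],0],[[0,0,0],0]]' --hand 255 --squeeze 25

```text
time: 11.28
tool_pos: [0.5775, 0.3191, 0.0562]
tool_rot: [3.142, 0.0, 2.681]
contact_force: [0.1, -0.1, -0.3]
opening: 0.0243
grip_force: 25.0
```

>>> step_arm --motion '[[[0,0,-0.3],0],[[0,0,-0.8],0],[[0,0,-1.3],0],[[-0.1,-0.4,-1.62],-0.05],[[-0.25,-0.9,-1.62],-0.15],[[-0.5,-1.6,-1.62],-0.25],[[-0.7,-2.3,-1.62],-0.35],[[-0.92,-3.0,-1.62],-0.45],[[-1.13,-3.7,-1.62],-0.55],[[-1.3,-4.3,-1.62],-0.55]]'

```text
time: 12.52
tool_pos: [0.5325, 0.0517, 0.1548]
tool_rot: [-3.141, 0.002, -3.052]
contact_force: [0.4, 1.0, -0.8]
opening: 0.024
grip_force: 25.0
```

Run:
```python
from cell import robot
st=robot.observe(); print(st["tool_pos"],st["tool_rot"],st["opening"],st["grip_force"],st["contact_force"])
```

```text
[0.53253307 0.05174551 0.1548209 ] [-3.14124683e+00  1.67608058e-03 -3.05173581e+00] 0.023998737425534974 24.982605278491974 [ 0.40607169  0.99601131 -0.82304125]
```

>>> step_arm --motion '[[[0.1,-0.5,0],0],[[0.2,-0.84,0],0],[[0.2,-0.84,0],0],[[0.2,-0.84,0],0]]'

```text
time: 13.02
tool_pos: [0.5254, 0.0025, 0.1541]
tool_rot: [3.142, 0.001, -3.052]
contact_force: [-0.0, -0.1, -0.7]
opening: 0.0245
grip_force: 25.0
```

Run:
```python
from h import *
from cell import robot
st=robot.observe(); c=robot.read_camera("wrist")
print(st["time"],st["tool_pos"],st["tool_rot"],st["opening"])
C=cam(c,st); pickle.dump((st,c),open("w6.pkl","wb"))
I=cv2.resize(c["pixels"][40:300,190:370,::-1],None,fx=2.2,fy=2.2,interpolation=cv2.INTER_CUBIC)
cv2.imwrite("pics/w6.png",I)
T=R.from_euler("xyz",st["tool_rot"]).as_matrix(); ctr=st["tool_pos"]+T@np.array([0,0,.013])
for s in(-.0325,.0325):
  e=ctr+T@np.array([-s*.866,0,-s*.5]); print(s,(proj(C,e)-[190,40])*2.2, "top corner",(proj(C,e+T@np.array([.0065*1,0,-.0113]))-[190,40])*2.2)
L=R.from_euler("z",.093).as_matrix(); O=np.array([.644,.0105,0])
for n,p in dict(frontL=(-.18,.049,.057),frontR=(-.18,-.049,.057),hoodL=(-.157,.015,.052),hoodR=(-.157,-.015,.052)).items(): print(n,((proj(C,O+L@np.array(p))-[190,40])*2.2).round(0))
```

```text
13.025 [0.52542034 0.00248776 0.15414772] [ 3.14154641e+00  1.15361035e-03 -3.05244132e+00] 0.02447201545795281
-0.0325 [[196.94214387 356.58097298]] top corner [[197.2477985  341.26527511]]
0.0325 [[197.2607386  642.15686751]] top corner [[197.62607929 649.61100764]]
frontL [[340. 201.]]
frontR [[ 31. 202.]]
hoodL [[231. 271.]]
hoodR [[141. 272.]]
```

View pics/w6.png

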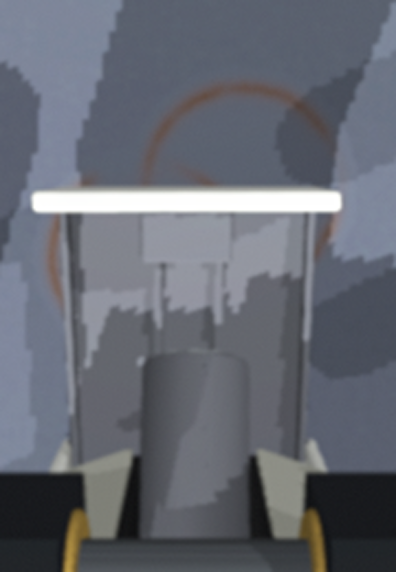

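Crop: the drawer front is at columns 31–341 (rows 190–213), the hood at columns 142–231 (edge at row 263), and the cell at columns 141–249 (flat end at row 351). The drawer sits about 2.5 mm further out than modelled, and the cell about 2 mm nearer the lamp relative to the grip. I'll include both offsets in the descent.

>>> step_arm --motion '[[[0.07,-0.033,0.3],0],[[0.07,-0.033,0.7],0],[[0.07,-0.033,1.1],0],[[0.07,-0.033,1.4],0],[[0.07,-0.033,1.58],0],[[0.07,-0.033,1.58],0],[[0.07,-0.033,1.58],0]]'

```text
time: 13.95
tool_pos: [0.5217, -0.0001, 0.0593]
tool_rot: [-3.141, 0.001, -3.052]
contact_force: [0.4, 0.6, -0.4]
opening: 0.0244
grip_force: 25.0
```

>>> step_arm --motion '[[[0,0,0.03],0],[[0,0,0.03],0]]'

```text
time: 14.2
tool_pos: [0.5213, -0.0003, 0.0571]
tool_rot: [-3.141, 0.001, -3.052]
contact_force: [-0.1, -0.3, -0.3]
opening: 0.0244
grip_force: 25.0
```

>>> step_arm --motion '[[[0,0,0.02],0],[[0,0,0.03],0],[[0,0,0.03],0]]'

```text
time: 14.58
tool_pos: [0.5211, -0.0003, 0.055]
tool_rot: [3.142, -0.0, -3.052]
contact_force: [0.0, -0.6, 0.8]
opening: 0.0243
grip_force: 25.0
```

>>> step_arm --motion '[[[0,0,0.015],0],[[0,0,0.02],0],[[0,0,0.02],0]]'

```text
time: 14.95
tool_pos: [0.5211, -0.0003, 0.0538]
tool_rot: [3.142, -0.0, -3.052]
contact_force: [-0.1, 0.3, -1.1]
opening: 0.024
grip_force: 25.0
```

>>> step_arm --motion '[[[0.04,0,0],0],[[0.08,0,0],0],[[0.12,0,0],0],[[0.12,0,0],0]]'

```text
time: 15.45
tool_pos: [0.5142, -0.001, 0.054]
tool_rot: [-3.141, 0.001, -3.052]
contact_force: [0.4, -0.6, -1.2]
opening: 0.0247
grip_force: 25.0
```

>>> step_arm --motion '[[[0.03,0,0],0],[[0.05,0,0],0],[[0.05,0,0],0],[[0.05,0,0],0]]'

```text
time: 15.95
tool_pos: [0.5112, -0.0012, 0.0539]
tool_rot: [-3.141, 0.0, -3.052]
contact_force: [2.0, 1.6, -1.0]
opening: 0.0242
grip_force: 25.0
```

>>> step_arm --motion '[[[0.03,0,0],0],[[0.03,0,0],0],[[0.03,0,0],0]]'

```text
time: 16.32
tool_pos: [0.5093, -0.0014, 0.0539]
tool_rot: [-3.142, 0.0, -3.052]
contact_force: [2.6, -0.1, -0.4]
opening: 0.0239
grip_force: 25.0
```

>>> step_arm --motion '[[[0.025,0,0],0],[[0.025,0,0],0],[[0.025,0,0],0]]'

```text
time: 16.7
tool_pos: [0.5083, -0.0015, 0.0541]
tool_rot: [-3.141, 0.001, -3.052]
contact_force: [5.4, 0.4, -1.2]
opening: 0.0246
grip_force: 25.0
```

>>> step_arm --motion '[[[-0.025,0,0],0],[[-0.025,0,0.02],0],[[-0.025,0,0.04],0],[[-0.025,0,0.04],0]]' --squeeze 12

```text
time: 17.2
tool_pos: [0.5096, -0.0013, 0.0517]
tool_rot: [-3.141, 0.001, -3.052]
contact_force: [3.7, 0.4, 4.3]
opening: 0.0245
grip_force: 12.0
```

>>> step_arm --motion '[[[-0.01,0,0.02],0],[[-0.015,0,0.04],0],[[-0.015,0,0.04],0]]'

```text
time: 17.58
tool_pos: [0.511, -0.0013, 0.0495]
tool_rot: [-3.141, 0.002, -3.053]
contact_force: [5.5, 0.9, 5.6]
opening: 0.0247
grip_force: 12.0
```

>>> step_arm --motion '[[[-0.015,0,0.025],0],[[-0.02,0,0.05],0],[[-0.02,0,0.05],0]]' --squeeze 8

```text
time: 17.95
tool_pos: [0.5121, -0.0012, 0.0463]
tool_rot: [-3.141, 0.002, -3.053]
contact_force: [4.9, 2.1, 4.7]
opening: 0.0247
grip_force: 8.0
```

>>> step_arm --motion '[[[0,0,0.025],0],[[0,0,0.05],0],[[0,0,0.05],0]]'

```text
time: 18.32
tool_pos: [0.5118, -0.0012, 0.0438]
tool_rot: [-3.141, 0.002, -3.052]
contact_force: [2.9, 2.1, 11.4]
opening: 0.0244
grip_force: 8.0
```

Run:
```python
from h import *
from cell import robot
st=robot.observe(); c=robot.read_camera("wrist"); w=c["pixels"].astype(int)
pickle.dump((st,c),open("w7.pkl","wb")); print(st["tool_pos"])
# intensity profile along the cell axis column and the across row, coarse
print(w[60:300:5,278,1].tolist())
print(w[60:300:5,262,1].tolist())
st6,c6=pickle.load(open("w6.pkl","rb")); print("w6",c6["pixels"][60:300:5,278,1].tolist())
```

```text
[ 0.51182574 -0.00119017  0.04384681]
[100, 101, 101, 100, 102, 103, 99, 94, 84, 95, 100, 102, 100, 101, 100, 100, 99, 96, 96, 99, 166, 170, 169, 228, 235, 232, 90, 106, 105, 106, 106, 105, 105, 92, 138, 137, 137, 137, 138, 138, 138, 137, 133, 116, 116, 65, 69, 78]
[99, 99, 100, 99, 102, 99, 98, 102, 100, 98, 89, 81, 89, 97, 99, 99, 99, 98, 98, 98, 164, 170, 170, 223, 233, 229, 107, 107, 106, 106, 107, 104, 105, 90, 83, 85, 85, 85, 86, 86, 86, 85, 113, 116, 116, 64, 70, 78]
w6 [97, 97, 97, 98, 96, 80, 95, 99, 97, 98, 96, 97, 90, 144, 254, 246, 152, 151, 150, 150, 152, 151, 149, 149, 140, 103, 102, 103, 107, 100, 101, 101, 102, 101, 103, 113, 114, 114, 113, 114, 115, 115, 98, 93, 93, 57, 66, 75]
```

>>> step_arm --motion '[[[0,0,-0.03],0],[[0.035,0,-0.03],0],[[0.035,0,-0.03],0],[[0.035,0,0],0],[[0.035,0,0],0]]'

```text
time: 19.0
tool_pos: [0.5091, -0.0013, 0.0429]
tool_rot: [3.141, -0.0, -3.052]
contact_force: [2.3, 0.1, 1.3]
opening: 0.0246
grip_force: 8.0
```

>>> step_arm --motion '[[[0,0,0.025],0],[[0,0,0.05],0],[[0,0,0.05],0]]'

```text
time: 19.38
tool_pos: [0.5096, -0.0013, 0.0408]
tool_rot: [-3.141, 0.001, -3.052]
contact_force: [0.9, 2.5, 8.6]
opening: 0.0248
grip_force: 8.0
```

>>> step_arm --motion '[[[0.025,0,-0.02],0],[[0.025,0,-0.02],0],[[0.025,0,0.01],0],[[0.025,0,0.01],0]]'

```text
time: 19.88
tool_pos: [0.5082, -0.0015, 0.0395]
tool_rot: [-3.141, 0.001, -3.053]
contact_force: [5.2, 0.9, 2.7]
opening: 0.0246
grip_force: 8.0
```

>>> step_arm --motion '[[[0,0,0.02],0],[[0,0,0.035],0],[[0,0,0.035],0]]'

```text
time: 20.25
tool_pos: [0.5082, -0.0015, 0.0383]
tool_rot: [-3.141, 0.002, -3.052]
contact_force: [2.2, 1.6, 10.6]
opening: 0.0243
grip_force: 8.0
```

Run:
```python
from h import *
from cell import robot
st=robot.observe(); c=robot.read_camera("wrist"); w=c["pixels"].astype(int)
pickle.dump((st,c),open("w8.pkl","wb")); print(st["tool_pos"],st["time"])
g=w.sum(2)
for r in (205,215,225,232,240,248,256,262,268): print(r,(g[r,236:322:2]//3).tolist())
C=cam(c,st);T=R.from_euler("xyz",st["tool_rot"]).as_matrix()
for th in(0,10,20,30):
  t=np.deg2rad(th); ax=np.array([-np.cos(t),0,-np.sin(t)]); up=np.array([np.sin(t),0,-np.cos(t)])
  ctr=np.array([0,0,.011])
  o=[]
  for s in np.arange(-.03,.031,.01):
    L=[proj(C,st["tool_pos"]+T@(ctr+s*ax+.013*(np.sin(a)*np.array([0,1,0])+np.cos(a)*up)))[0] for a in np.linspace(-np.pi/2,np.pi/2,61)]
    L=np.array(L); o.append((round(L[30,1]),round(np.ptp(L[:,0]),1)))
  print(th,o)
```

```text
[ 0.50823685 -0.00154027  0.0382901 ] 20.25
205 [139, 136, 101, 97, 107, 107, 107, 107, 108, 107, 106, 107, 107, 107, 107, 108, 104, 100, 101, 105, 106, 106, 107, 108, 107, 107, 107, 107, 107, 107, 107, 107, 106, 101, 101, 104, 106, 107, 106, 105, 103, 106, 107]
215 [139, 140, 118, 97, 107, 107, 107, 108, 107, 107, 106, 107, 106, 107, 107, 107, 106, 107, 105, 108, 106, 107, 107, 108, 108, 106, 106, 107, 106, 106, 108, 107, 106, 107, 107, 106, 106, 106, 106, 104, 107, 106, 106]
225 [139, 140, 125, 94, 106, 107, 106, 107, 106, 106, 105, 106, 107, 106, 106, 106, 107, 106, 106, 106, 106, 107, 107, 107, 106, 107, 105, 106, 106, 106, 106, 107, 106, 106, 106, 106, 106, 106, 105, 100, 104, 107, 106]
232 [139, 140, 134, 96, 106, 106, 106, 105, 106, 105, 107, 106, 106, 106, 105, 105, 106, 105, 107, 106, 106, 106, 106, 107, 105, 105, 106, 105, 105, 104, 105, 105, 104, 106, 115, 120, 137, 147, 151, 116, 104, 107, 106]
240 [141, 140, 141, 141, 135, 95, 87, 87, 73, 68, 72, 76, 80, 81, 83, 85, 87, 88, 94, 97, 122, 144, 146, 148, 146, 145, 141, 137, 133, 129, 126, 118, 107, 96, 94, 105, 106, 106, 10
[... 852 characters left out ...]
oat64(54.8)), (237, np.float64(53.8)), (258, np.float64(52.9)), (278, np.float64(52.0)), (297, np.float64(51.2)), (316, np.float64(50.4)), (334, np.float64(49.6))]
10 [(209, np.float64(53.1)), (231, np.float64(52.7)), (252, np.float64(52.4)), (273, np.float64(52.1)), (294, np.float64(51.7)), (315, np.float64(51.4)), (335, np.float64(51.1))]
20 [(204, np.float64(51.4)), (225, np.float64(51.6)), (247, np.float64(51.8)), (268, np.float64(52.1)), (290, np.float64(52.3)), (313, np.float64(52.5)), (335, np.float64(52.7))]
30 [(201, np.float64(49.9)), (221, np.float64(50.6)), (242, np.float64(51.3)), (263, np.float64(52.0)), (286, np.float64(52.8)), (308, np.float64(53.6)), (332, np.float64(54.4))]
```

>>> step_arm --motion '[[[0,0,0],0],[[0,0,0],0],[[0,0,0],0],[[0,0,-0.2],0],[[0,0,-0.6],0],[[0,0,-1.0],0],[[0,0,-1.0],0]]' --hand 130

```text
time: 21.18
tool_pos: [0.5089, -0.0017, 0.0994]
tool_rot: [-3.141, 0.004, -3.052]
contact_force: [-0.8, 0.9, 0.2]
opening: 0.0447
grip_force: 0.0
```

Run:
```python
from h import *
from cell import robot
st=robot.observe(); c=robot.read_camera("wrist"); w=c["pixels"].astype(int)
pickle.dump((st,c),open("w9.pkl","wb")); print(st["tool_pos"],st["time"],st["opening"])
g=w.sum(2)//3
C=cam(c,st)
print("col278",g[120:300:4,278].tolist()); print("col268",g[120:300:4,268].tolist())
Y=R.from_euler("z",.0898).as_matrix()
for sx in(.5135,.516):
  S=np.array([sx,-.0012,.027])
  for th,dx in((0,0),(10,0),(16,0)):
    t=np.deg2rad(th); xb=-.0325; o=[]
    for s in(0.0,.02,.0625): 
      top=S+Y@np.array([xb+s*np.cos(t)-.026*np.sin(t),0,-.013+s*np.sin(t)+.026*np.cos(t)]); o.append(proj(C,top)[0].round(0).tolist())
    print(sx,th,o)
  print(" hood edge top",proj(C,S+Y@np.array([-.0285,0,.025])).round(0),"block",proj(C,S+Y@np.array([.0325,0,.005])).round(0))
```

```text
[ 0.50888435 -0.00167015  0.09938065] 21.175 0.04469048828108884
col278 [96, 98, 96, 96, 97, 94, 92, 95, 130, 160, 157, 251, 254, 240, 148, 149, 149, 150, 149, 149, 131, 138, 140, 140, 140, 140, 141, 140, 140, 141, 142, 141, 140, 140, 139, 140, 140, 139, 138, 138, 139, 88, 63, 72, 75]
col268 [89, 94, 97, 97, 97, 96, 96, 95, 130, 159, 159, 227, 223, 137, 103, 102, 114, 145, 146, 150, 130, 122, 125, 126, 126, 126, 126, 128, 127, 128, 128, 129, 129, 130, 130, 130, 130, 130, 131, 129, 131, 76, 64, 73, 75]
0.5135 0 [[279.0, 190.0], [279.0, 221.0], [279.0, 281.0]]
0.5135 10 [[279.0, 182.0], [279.0, 215.0], [279.0, 281.0]]
0.5135 16 [[279.0, 178.0], [279.0, 211.0], [279.0, 280.0]]
 hood edge top [[280. 201.]] block [[279. 279.]]
0.516 0 [[279.0, 194.0], [279.0, 224.0], [279.0, 284.0]]
0.516 10 [[279.0, 186.0], [279.0, 219.0], [279.0, 285.0]]
0.516 16 [[279.0, 182.0], [279.0, 215.0], [279.0, 283.0]]
 hood edge top [[279. 205.]] block [[279. 282.]]
```

Run:
```python
from h import *
st,c=pickle.load(open("w9.pkl","rb")); w=c["pixels"].astype(int); g=w.sum(2)//3; C=cam(c,st)
for r in range(206,282,8): print(r,g[r,252:304].tolist())
Y=R.from_euler("z",.0898).as_matrix(); S=np.array([.5132,-.0012,.027]); A=np.linspace(-1.57,1.57,91)
for th in(0,5,10,16,22):
  t=np.deg2rad(th); o=[]
  for s in np.arange(.005,.0626,.0115):
    P=np.array([[-.0325+s*np.cos(t)-(.013+.013*np.cos(a))*np.sin(t),.013*np.sin(a),-.013+s*np.sin(t)+(.013+.013*np.cos(a))*np.cos(t)] for a in A])
    L=proj(C,S+P@Y.T); o.append((round(L[45,1]),round(np.ptp(L[:,0]),1)))
  print(th,o)
```

```text
206 [132, 131, 132, 131, 132, 132, 127, 112, 97, 98, 102, 109, 114, 117, 121, 122, 124, 128, 130, 132, 135, 137, 138, 139, 140, 139, 140, 140, 141, 142, 141, 141, 139, 137, 134, 131, 128, 125, 123, 120, 116, 112, 105, 97, 91, 91, 95, 99, 101, 102, 101, 101]
214 [131, 131, 132, 131, 131, 131, 127, 116, 101, 99, 104, 110, 114, 118, 122, 124, 127, 128, 130, 133, 135, 137, 138, 140, 140, 139, 140, 140, 140, 141, 140, 139, 138, 136, 132, 130, 128, 124, 123, 119, 115, 110, 103, 98, 91, 89, 93, 99, 101, 102, 101, 100]
222 [83, 82, 83, 83, 83, 84, 83, 86, 91, 100, 106, 111, 116, 119, 122, 124, 126, 129, 131, 133, 135, 137, 139, 140, 141, 140, 141, 141, 141, 140, 139, 139, 137, 135, 133, 129, 126, 123, 121, 118, 115, 109, 104, 97, 89, 88, 92, 99, 102, 100, 101, 100]
230 [83, 83, 84, 84, 83, 82, 83, 85, 92, 100, 105, 110, 115, 119, 122, 125, 127, 129, 133, 134, 136, 138, 140, 140, 140, 140, 141, 141, 141, 140, 140, 139, 137, 134, 132, 129, 126, 123, 119, 117, 112, 108, 100, 95, 90, 88, 93, 98, 101, 101, 101, 101]
238 [82, 82, 83, 84, 82, 83, 82, 84, 93, 99, 108, 110, 117, 121, 123, 126, 128, 1
[... 1483 characters left out ...]
64(38.4)), (249, np.float64(37.9)), (265, np.float64(37.3)), (281, np.float64(36.8))]
5 [(194, np.float64(39.7)), (212, np.float64(39.3)), (230, np.float64(38.9)), (247, np.float64(38.5)), (264, np.float64(38.1)), (281, np.float64(37.7))]
10 [(190, np.float64(39.8)), (209, np.float64(39.6)), (227, np.float64(39.3)), (245, np.float64(39.1)), (263, np.float64(38.9)), (281, np.float64(38.7))]
16 [(186, np.float64(39.9)), (204, np.float64(39.9)), (223, np.float64(39.9)), (242, np.float64(39.9)), (261, np.float64(39.9)), (279, np.float64(39.9))]
22 [(181, np.float64(40.0)), (200, np.float64(40.2)), (219, np.float64(40.4)), (238, np.float64(40.6)), (257, np.float64(40.9)), (276, np.float64(41.1))]
```

The shading profile narrows from about 38 to 35 px along the cell, which matches 0° tilt, so it looks seated. I'll confirm by pressing lightly on the nub end with closed fingers; contact is expected at TCP z of about 0.057.

>>> step_arm --motion '[[[-0.2,0,0],0],[[-0.43,0,0],0],[[-0.43,0,0],0],[[-0.43,0,0],0],[[-0.43,0,0.4],0],[[-0.43,0,0.66],0],[[-0.43,0,0.66],0]]' --hand 255

```text
time: 22.1
tool_pos: [0.533, 0.0008, 0.057]
tool_rot: [3.141, -0.001, -3.052]
contact_force: [0.1, 0.7, -0.4]
opening: 0.0004
grip_force: 0.0
```

>>> step_arm --motion '[[[0,0,0.02],0],[[0,0,0.04],0],[[0,0,0.06],0],[[0,0,0.06],0]]'

```text
time: 22.6
tool_pos: [0.5342, 0.0008, 0.0558]
tool_rot: [-3.141, 0.003, -3.052]
contact_force: [-2.4, 0.3, 11.6]
opening: 0.0005
grip_force: 5.9
```

>>> step_arm --motion '[[[0,0,-0.4],0],[[0.1,0,-1.0],0],[[0.6,0,-1.2],0],[[1.2,0,-1.2],0],[[1.66,0,-1.1],0],[[1.66,0,-0.7],0],[[1.66,0,-0.2],0],[[1.66,0,0],0],[[1.66,0,0],0]]'

```text
time: 23.72
tool_pos: [0.4339, -0.008, 0.0538]
tool_rot: [3.141, -0.001, -3.052]
contact_force: [-0.4, -0.4, -0.5]
opening: 0.0004
grip_force: 0.0
```

>>> step_arm --motion '[[[-0.2,0,0],0],[[-0.35,0,0],0],[[-0.5,0,0],0],[[-0.65,0,0],0],[[-0.8,0,0],0],[[-0.95,0,0],0],[[-1.1,0,0],0],[[-1.25,0,0],0],[[-1.25,0,0],0]]'

```text
time: 24.85
tool_pos: [0.5096, -0.0014, 0.054]
tool_rot: [-3.141, 0.001, -3.052]
contact_force: [-3.8, -0.6, 1.7]
opening: 0.0003
grip_force: 1.4
```

>>> step_arm --motion '[[[-0.15,0,0],0],[[-0.3,0,0],0],[[-0.45,0,0],0],[[-0.6,0,0],0],[[-0.68,0,0],0],[[-0.72,0,0],0],[[-0.72,0,0],0]]'

```text
time: 25.72
tool_pos: [0.5524, 0.0026, 0.054]
tool_rot: [3.142, 0.001, -3.052]
contact_force: [-2.5, 1.6, -1.8]
opening: 0.0005
grip_force: 1.1
```

>>> step_arm --motion '[[[-0.02,0,0],0],[[-0.04,0,0],0],[[-0.06,0,0],0],[[-0.06,0,0],0]]'

```text
time: 26.22
tool_pos: [0.5533, 0.0026, 0.054]
tool_rot: [3.141, -0.005, -3.052]
contact_force: [-11.1, -1.5, 4.3]
opening: 0.0005
grip_force: 5.6
```

>>> step_arm --motion '[[[-0.03,0,0],0],[[-0.03,0,0],0],[[-0.03,0,0],0],[[-0.03,0,0],0]]'

```text
time: 26.72
tool_pos: [0.5534, 0.0027, 0.0539]
tool_rot: [3.141, -0.009, -3.052]
contact_force: [-16.7, -2.1, 7.5]
opening: 0.0007
grip_force: 8.5
```

>>> step_arm --motion '[[[-0.03,0,0],0],[[-0.03,0,0],0],[[-0.03,0,0],0],[[-0.03,0,0],0]]'

```text
time: 27.22
tool_pos: [0.5534, 0.0027, 0.0539]
tool_rot: [3.141, -0.013, -3.052]
contact_force: [-22.5, -4.1, 12.6]
opening: 0.0007
grip_force: 11.6
```

>>> step_arm --motion '[[[0.2,0,0],0],[[0.4,0,0],0],[[0.7,0,0],0],[[0.7,0,0],0],[[0.7,0,0],0],[[0.7,0,0],0]]'

```text
time: 27.98
tool_pos: [0.5182, -0.0007, 0.0543]
tool_rot: [-3.141, 0.001, -3.052]
contact_force: [0.2, -0.0, 0.0]
opening: 0.0007
grip_force: 0.0
```

Run:
```python
from h import *
from cell import robot
st=robot.observe(); c=robot.read_camera("wrist"); w=c["pixels"].astype(int)
pickle.dump((st,c),open("w10.pkl","wb")); print(st["tool_pos"],st["time"],st["contact_force"])
g=w.sum(2)//3
for col in(200,230,330,360): print(col,g[100:300:4,col].tolist())
C=cam(c,st);Y=R.from_euler("z",.09).as_matrix();O=np.array([.6415,.0105,0])
for n,p in dict(shutL=(-.075,.04,.057),shutR=(-.075,-.04,.057),foot=(-.075,.04,.0),out30=(-.105,.04,.057),out30r=(-.105,-.04,.057)).items(): print(n,proj(C,O+Y@np.array(p)).round(0))
```

```text
[ 0.51815767 -0.00069964  0.054278  ] 27.975 [ 0.18687639 -0.00844031  0.03018795]
200 [138, 139, 138, 140, 139, 139, 140, 139, 141, 144, 144, 139, 128, 127, 137, 140, 142, 143, 143, 142, 144, 143, 143, 142, 143, 143, 144, 144, 143, 141, 137, 127, 132, 142, 145, 144, 141, 134, 123, 29, 27, 26, 27, 26, 26, 26, 27, 38, 38, 37]
230 [139, 140, 140, 140, 140, 145, 145, 145, 145, 145, 145, 145, 145, 145, 144, 144, 144, 144, 145, 145, 145, 144, 145, 144, 144, 144, 143, 137, 123, 119, 98, 98, 99, 98, 96, 98, 90, 88, 81, 28, 26, 26, 26, 26, 26, 27, 28, 38, 38, 36]
330 [100, 100, 100, 101, 100, 98, 100, 100, 100, 100, 99, 98, 99, 99, 100, 99, 107, 144, 100, 98, 99, 98, 98, 98, 98, 97, 89, 85, 96, 98, 99, 100, 100, 100, 99, 100, 99, 98, 100, 29, 25, 26, 26, 26, 27, 26, 27, 37, 38, 37]
360 [79, 80, 83, 81, 82, 80, 97, 117, 123, 126, 129, 143, 144, 144, 145, 144, 145, 145, 99, 98, 99, 95, 82, 86, 96, 97, 98, 99, 99, 99, 99, 92, 81, 82, 80, 81, 79, 80, 82, 27, 27, 27, 27, 27, 27, 26, 28, 36, 36, 38]
shutL [[359. 367.]]
shutR [[200. 367.]]
foot [[339. 304.]]
out30 [[364. 314.]]
out30r [[196. 314.]]
```

>>> step_arm --motion '[[[0.2,0,-0.5],0],[[0.2,0,-1.1],0],[[0.1,0,-1.9],0],[[-0.2,0,-2.7],0],[[-0.58,0,-3.34],0],[[-0.58,0,-3.34],0],[[-0.58,0,-3.34],0]]'

```text
time: 28.9
tool_pos: [0.5513, 0.0026, 0.2534]
tool_rot: [3.141, -0.002, -3.052]
contact_force: [-0.0, 0.3, -0.8]
opening: 0.0004
grip_force: 0.0
```

Run:
```python
from h import *
from cell import robot
st=robot.observe(); c=robot.read_camera("wrist"); w=c["pixels"].astype(int)
pickle.dump((st,c),open("w11.pkl","wb")); print(st["tool_pos"],st["tool_rot"],st["time"],st["contact_force"])
g=w.sum(2)//3; C=cam(c,st)
s3,c3=pickle.load(open("w3.pkl","rb")); g3=c3["pixels"].astype(int).sum(2)//3
for col in(250,278,310): print(col,"now",g[84:252:4,col].tolist()); print("   w3",g3[84:252:4,col].tolist())
print("can",at(C,(np.argwhere(g[40:120,100:200]<70).mean(0)[::-1]+[100,40]),.04))
for s,cc in((s3,c3),(st,c)):
  q=cc["pixels"].astype(int);Cq=cam(cc,s);m=(q[...,1]-q[...,0]>50)
  n,l,stt,ce=cv2.connectedComponentsWithStats(m.astype(np.uint8)); print([at(Cq,ce[i],.04)[:2].round(3) for i in range(1,n) if stt[i,4]>300])
```

```text
[0.55126544 0.00256891 0.25344548] [ 3.14120669e+00 -1.82456072e-03 -3.05224470e+00] 28.9 [-0.02833469  0.26333767 -0.7850624 ]
250 now [131, 137, 137, 137, 137, 136, 136, 136, 135, 137, 135, 135, 136, 136, 122, 112, 92, 90, 84, 92, 92, 93, 92, 91, 92, 91, 93, 134, 147, 151, 237, 236, 235, 235, 238, 74, 78, 99, 100, 98, 112, 113]
   w3 [87, 86, 203, 250, 166, 119, 118, 119, 118, 119, 117, 118, 134, 134, 110, 92, 90, 91, 91, 90, 90, 90, 90, 89, 89, 89, 89, 89, 87, 229, 228, 227, 227, 231, 50, 48, 52, 68, 69, 69, 93, 211]
278 now [137, 137, 134, 134, 136, 137, 137, 136, 135, 135, 129, 83, 90, 93, 93, 92, 93, 88, 86, 92, 92, 92, 92, 94, 92, 93, 91, 135, 153, 158, 225, 224, 224, 225, 100, 71, 71, 73, 76, 75, 78, 51]
   w3 [86, 83, 209, 251, 130, 135, 136, 135, 148, 135, 134, 133, 134, 134, 94, 92, 90, 90, 92, 91, 90, 90, 96, 90, 82, 89, 89, 89, 85, 210, 211, 210, 213, 89, 65, 64, 67, 71, 68, 71, 90, 114]
310 now [121, 129, 132, 137, 137, 136, 136, 109, 94, 93, 93, 90, 79, 92, 91, 91, 92, 93, 92, 92, 94, 91, 93, 93, 91, 93, 93, 138, 156, 162, 232, 232, 234, 233, 234, 233, 234, 235, 234, 234, 233, 226]
   w3 [79, 87, 212, 251, 169, 123, 135, 135, 135, 132, 127, 84, 92, 91, 87, 89, 84, 83, 88, 89, 88, 83, 83, 76, 80, 87, 82, 82, 71, 222, 225, 226, 225, 225, 225, 227, 227, 227, 226, 225, 215, 227]
can [ 0.44929675 -0.12382711  0.04      ]
[array([0.411, 0.093]), array([0.488, 0.111]), array([ 0.515, -0.103])]
[array([0.411, 0.093]), array([0.488, 0.111]), array([ 0.515, -0.103]), array([ 0.658, -0.185])]
```

The drawer is shut and flush: the white front now starts at row 192, where before it began at row 92. The look-alikes are unmoved and the can stands at about (0.45, -0.13). Handing in.

```bash
python3 -c "
from cell import robot
print(robot.hand_in())"
```

```text
the job is handed in; nothing more can be done
None
```

The job is handed in at about 29 s: I moved the black can clear and upright, sprang the drawer, seated the cell under the hood (checked by pressing on the nub end), and pushed the drawer shut; it stayed shut and flush when I backed off.

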